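Turn the cart wheel to valve-up

TASK

The stall cart's wheel is clamped in the stand to be pumped up. With the fingertips, gently push its spokes, one after another, to turn the wheel until the valve is straight up - at the very top of the wheel, directly above the axle - then take the fingers away and leave the wheel still. Push the spokes, never the dirty tyre or the valve stem; do not pinch or grip anything, and leave the other things on the table where they are.

Things in the scene. Friction and masses are not known exactly. Their poses are not given: they have to be found in the camera images.
- stand: Grey steel wheel stand, fixed. Two level rails along its y axis, 460 mm long, one each side of the wheel, on legs at y -215 and 215 mm. Origin on the table under the hub; x runs along the axle, away from the robot, z up. The far rail spans x 47 to 77 mm, z 180 to 220 mm. The spokes are reached over the near rail, in the half of the wheel above it.
- near_rail (a point): Middle of the top edge of the rail on the robot's side, 220 mm above the table, axes as the stand. The rail is 30 mm thick (stand x -77 to -47 mm) and 40 mm high. A clamp plate with the axle nut, 50 mm wide and no higher than the rail, stands out to stand x -95 mm at its middle.
- wheel: Grey plastic part of a 14 inch cart wheel. Origin at the hub centre, 200 mm above the table; x axis along the axle (as the stand's x), z axis from the axle to the valve. Turns about its x axis either way without stops and stays where it is left (friction about 0.12 N m). Positive turns take the valve from the top to the stand's -y side, clockwise as the robot sees it.
- hub_centre (a point): Hub centre, axes as the wheel. Hub 54 mm across, 76 mm long. Five straight spokes, 16 mm wide and 28 mm deep (x -14 to 14 mm), run to the rim's inside at radius 117 mm; round the axle from the valve they stand at 36, 108, 180, 252 and 324 degrees, so the valve is midway between two. Rim radius 117 to 133 mm, 32 mm wide.
- tyre: Black rubber tyre on the wheel: 175 mm outer and 130 mm inner radius, 45 mm thick (x -22 to 22 mm of the wheel). Origin and axes as the wheel. Not to be pushed on.
- valve: Valve stem, black rubber with a brass end, 10 to 12 mm thick, in the wheel's mid plane; it stands on the inside of the rim on the wheel's z axis and points at the hub, from radius 117 mm to 83 mm. Origin and axes as the wheel (at the hub centre). Not to be pushed on.
- valve_tip (a point): Brass end of the valve stem, on the wheel's z axis 83 mm from the hub centre. The valve is straight up when this point is directly above the hub centre.
- spanner: Loose steel spanner, 170 mm long, lying in front of the stand; bystander. Origin at its underside.
- tyre_lever: Loose black tyre lever, 125 mm long, lying in front of the stand; bystander. Origin at its underside.
- tyre_pump: Loose hand pump with a cross handle, 270 mm long, lying behind the stand; bystander. Origin at its underside.
- patch_tin: Loose flat round tin, 72 mm across, 22 mm high, at the left end of the stand; bystander. Origin at its underside.
- paste_jar: Loose closed glass jar, 66 mm across, 62 mm high, left of and behind the stand; bystander. Origin at its underside.
- tape_roll: Loose paper roll, 72 mm across, 22 mm high, right of the stand; bystander. Origin at its underside.

How it is judged (in metres and radians):
At the end, for the whole second after the job is handed in: The valve is straight above the axle within 0.1 rad (6 degrees) and the wheel is at rest (angle between wheel's own z axis and vertical below 0.1 rad and angular speed of wheel below 0.05 rad/s); the robot touches nothing.
It fails at once if the tyre is pushed (over 3 N) (contact force between any of the fingers, the arm and tyre above 3 N).
It fails at once if the valve stem is pushed (over 2 N) (contact force between any of the fingers, the arm and valve above 2 N).
It fails at once if a spoke is pinched, or the wheel is pressed hard without turning (over 30 N) (contact force between the fingers and wheel above 30 N and angular speed of wheel below 0.15 rad/s).
It fails at once if the wheel is struck or shoved hard (over 80 N) (contact force between the fingers and wheel above 80 N).
It fails at once if a bystander is moved or lifted (over 30 mm) (distance of any of spanner, tyre_lever, tyre_pump, patch_tin, paste_jar, tape_roll from where it was at the start of the episode above 0.03 m).
It also fails if it takes over 48 s, if anything falls off the work surface, if the arm or the gripper's body presses on something with over 40 N, if the wrist force passes 120 N, or if a joint passes its speed limit or range.

ROBOT

A 6-joint arm with a two-finger parallel gripper is mounted at the origin on the work surface. World frame = base frame: x ahead of the robot, y to its left, z up, the work surface at z = 0. Lengths are in mm, angles in rad, forces in N, time in s.
With the tool pointing down it reaches from about 325 to 750 mm from the base axis. Payload 7.6 kg.
Tool frame: the origin (TCP) lies on the centre line of the jaws, within the pads' length; the fingertips stand 11 mm ahead of it and the grasp point (between the pads) lies 8 mm behind it; z points along the fingers, y is the direction in which the jaws open and shut (so a half turn about z gives the same grasp; the last joint's range is limited). The gripper opens to 85 mm and grips with 20 to 120 N. Pads are 22 mm wide; open, the fingers measure 114 mm over their backs; the gripper's body (76 mm by 85 mm) begins 54 mm behind the grasp point. The pads swing forward as they close: fully open they stand 13 mm farther back than shut.
Start: joints at [1.222, 0.052, 1.401, -0, 1.689, -0.07], TCP at [144.464, 504.752, 242.323] pointing down, gripper open.
Joint ranges: [-2.9, 2.9], [-0.91, 2.17], [0.12, 2.37], [-1.06, 4.2], [0.26, 2.73], [-2.93, 2.93]. Speed limits (rad/s): [2.57, 2.57, 3.01, 3.14, 3.14, 3.14].

INTERFACE

Orientations are given as a unit quaternion [w, x, y, z].
In Python, from plant import robot, optics gives the robot as it stands.
- The arm moves only by the tool apply_moves, never from a script. Its argument "plan" is a list of rows, each a list of 5 numbers: the finger opening in m, from 0 to 0.0854, then the shift along the tool's x, y, z in m, then the turn about the tool's z in degrees. A call has 1 to 12 rows; each row shifts and turns the commanded pose from where the row before left it, along the tool's axes as they then stand; what a row does not reach is not made up. A row lasts 1/12 s, in which the tool goes at most 41.7 mm and 7.16 degrees, less where a joint would pass 70% of its speed; a pose out of reach is approached as far as the arm can. A call is refused whole if a number of a shift passes 0.0417 or a number of a turn 7.16, either way. A call with a gripper value outside its range is refused whole. The fingers move at their own pace and stop on an object; the grip force is fixed at half the most. Time passes only in rows, so rows that do not move let the fingers close. It gives the time, the measured TCP pose, the force and the opening at its end, in the units of the state.
- robot.get_state(): the state, without advancing time (a new reading comes with each control period).
- optics.capture(name): name is "scene" or "top" or "wrist"; returns a dict with "color" (384x512x3 uint8, blue, green, red), "fx", "fy", "cx", "cy" (pixels), "cam_to_world" (4x4, takes a point from camera to world coordinates). Camera axes: x right, y down, z forward; pixel columns grow to the right and rows downward; lengths in mm; the calibration is good to about 2 mm. A picture is of the moment at which its call begins. There is no depth.
- robot.job_done(): hands the job in, once; it reports no verdict.
The state is a dict: "clock": time; "joints": joint angles; "qd": joint speeds; "joint_efforts": joint torques, N m; "ee_pos": TCP position; "orientation": TCP orientation; "wrist_force": force on the tool from outside, world axes, zero at the start; "ft_torque": the same for the moment, N m; "finger_gap": finger opening in mm.
Only numpy, scipy, OpenCV 4.12 (cv2) and the standard library are available. Lean on these libraries where they do the work, as an engineer would, in place of code of your own. Each camera call takes 0.05 s, during which the arm holds its last target.

## Working session

There is one attempt and no reset: what is moved stays moved. The work goes in short steps, Python scripts to look and compute and a tool call to move; the robot and the scene stay as the last step left them, time stands still between calls to the robot, and variables do not carry over. Pictures are saved under pics/ and viewed, and the job is handed in when it is done.

Besides the shell and the picture viewer there is one more tool, called after "Request:" as name([rows], argument=value, ...), one row to a line, values as JSON. apply_moves: Moves the arm, as the interface text tells. Its arguments: {"type":"object","properties":{"plan":{"type":"array"}},"required":["plan"]}

```bash
ls; mkdir -p pics
python3 - <<'E'
from plant import robot, optics
import cv2, numpy as np
print(robot.get_state())
for n in ["scene","top","wrist"]:
    c=optics.capture(n); cv2.imwrite(f"pics/{n}0.png",c["color"]); print(n,c["fx"],c["fy"],c["cx"],c["cy"]); print(np.round(c["cam_to_world"],3).tolist())
E
```

```text
pics
{'clock': 0.0, 'joints': array([ 1.22170717e+00,  5.28426854e-02,  1.40173114e+00, -5.13952386e-06,
        1.68861251e+00, -7.03042590e-02]), 'qd': array([ 0.0007611 ,  0.00118012,  0.00048895, -0.00179922,  0.00087555,
       -0.00086682]), 'joint_efforts': array([-9.47843250e-05, -3.81661355e+01, -3.60195136e+01, -1.34399575e-04,
        6.04460467e-03, -2.57790691e-05]), 'ee_pos': array([144.35607671, 504.46375693, 241.46608275]), 'orientation': array([-1.63376347e-04,  1.38941735e-01,  9.90300237e-01, -7.79914894e-04]), 'wrist_force': array([-0.52123115,  0.23049775,  0.49476369]), 'ft_torque': array([-0.03899463, -0.03861   ,  0.01689266]), 'finger_gap': 85.33588907652837}
scene 448.22776320644385 448.22776320644385 255.89691616934797 199.91590578505193
[[-0.329, 0.612, -0.719, 1630.77], [0.944, 0.21, -0.253, 338.392], [-0.004, -0.763, -0.647, 1129.582], [0.0, 0.0, 0.0, 1.0]]
top 386.3199282898085 386.3199282898085 257.46765398789 194.40371703675606
[[-0.002, -0.981, 0.193, 386.656], [-1.0, 0.006, 0.02, -41.919], [-0.021, -0.193, -0.981, 1217.643], [0.0, 0.0, 0.0, 1.0]]
wrist 306.1728169497032 306.1728169497032 252.44214790853349 195.6514199111466
[[0.275, 0.928, 0.251, 80.491], [0.961, -0.264, -0.075, 522.323], [-0.004, 0.262, -0.965, 373.501], [0.0, 0.0, 0.0, 1.0]]
```

View pics/scene0.png

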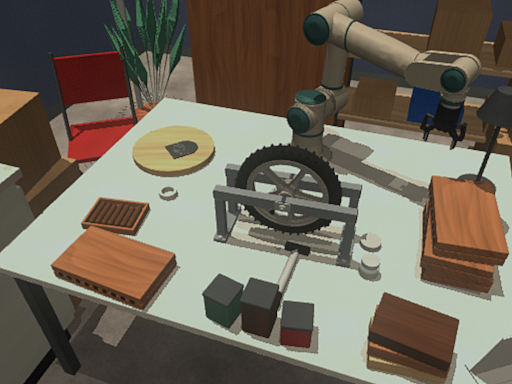

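View pics/top0.png

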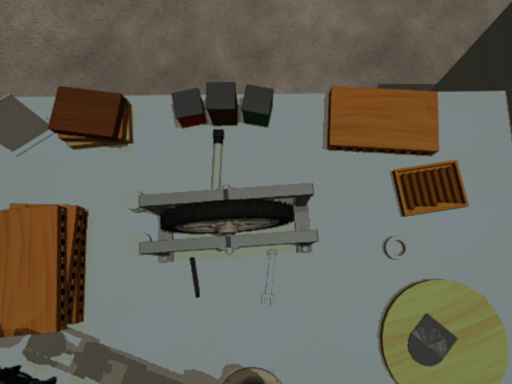

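View pics/wrist0.png

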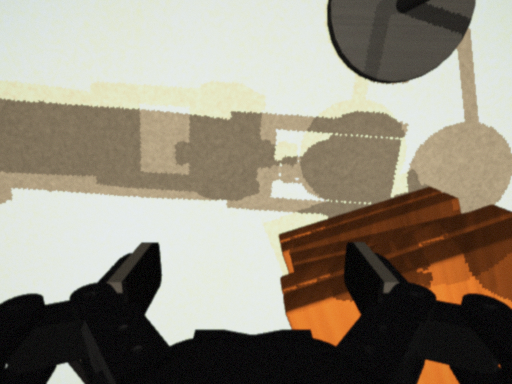

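The scene view shows the wheel from its far side at about (288,190). In the top view the stand lies around (228,220), with the lever at (195,278), the spanner at (269,277), and the pump behind. I'll zoom in on both.

Run:
```python
import cv2
a=cv2.imread("pics/scene0.png")[135:275,205:390]; cv2.imwrite("pics/scene0z.png",cv2.resize(a,None,fx=4,fy=4,interpolation=cv2.INTER_CUBIC))
a=cv2.imread("pics/top0.png")[170:310,125:325]; cv2.imwrite("pics/top0z.png",cv2.resize(a,None,fx=4,fy=4,interpolation=cv2.INTER_CUBIC))
```

```text
(no output)
```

View pics/scene0z.png

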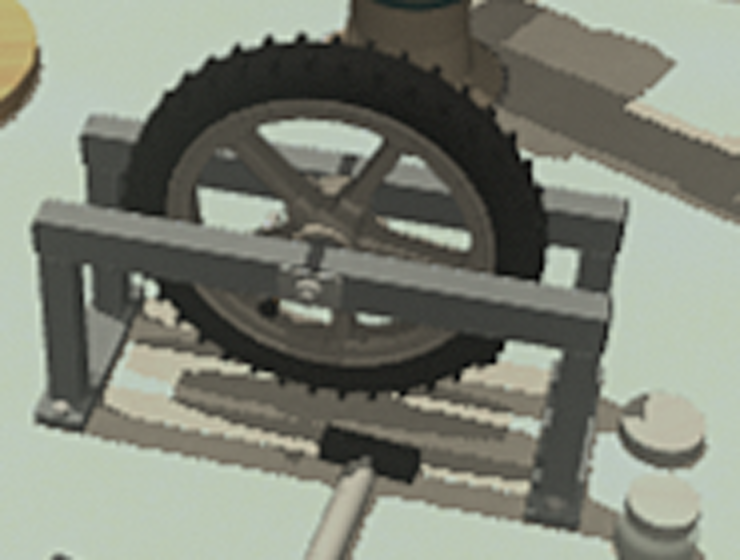

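View pics/top0z.png

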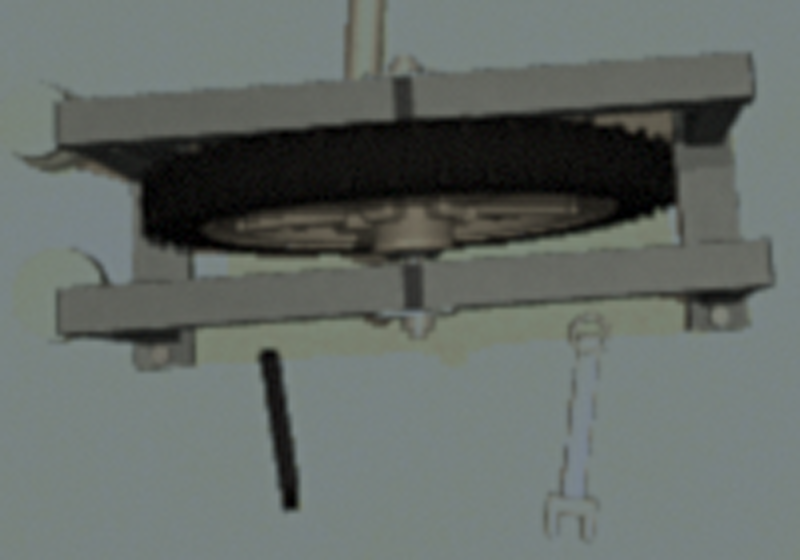

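```bash
cat > h.py <<'E'
import numpy as np, cv2
from plant import robot, optics
def ray(c,u,v):
    T=np.array(c["cam_to_world"]); d=T[:3,:3]@np.array([(u-c["cx"])/c["fx"],(v-c["cy"])/c["fy"],1.]); return T[:3,3],d
def onplane(c,u,v,p,n):
    o,d=ray(c,u,v); return o+d*np.dot(np.array(p)-o,n)/np.dot(d,n)
def proj(c,P):
    T=np.array(c["cam_to_world"]); q=T[:3,:3].T@(np.array(P,float)-T[:3,3]); return np.array([q[0]/q[2]*c["fx"]+c["cx"],q[1]/q[2]*c["fy"]+c["cy"]])
E
python3 - <<'E'
from h import *
c=optics.capture("top"); s=optics.capture("scene")
f=lambda x,y:(125+x/4-.375,170+y/4-.375)
g=lambda x,y:(205+x/4-.375,135+y/4-.375)
Z=[0,0,1]
for nm,p in dict(nearBL=(57,289),nearBR=(768,240),nearFL=(57,334),nearFR=(773,285),farBL=(57,100),farBR=(750,54),farFL=(57,147),farFR=(752,100)).items():
    print(nm,onplane(c,*f(*p),[0,0,220],Z).round(1))
for nm,p in dict(farBL=(37,223),farBR=(607,315),farFL=(47,203),farFR=(607,295),nFL=(85,118),nFR=(628,203)).items():
    print('s',nm,onplane(s,*g(*p),[0,0,220],Z).round(1))
E
```

```text
nearBL [459.6 286.  220. ]
nearBR [ 489.4 -173.5  220. ]
nearFL [430.8 284.3 220. ]
nearFR [ 460.5 -175.8  220. ]
farBL [584.2 293.2 220. ]
farBR [ 612.3 -165.5  220. ]
farFL [552.7 291.3 220. ]
farFR [ 581.4 -165.9  220. ]
s farBL [ 618.5 -161.4  220. ]
s farBR [580.1 290.5 220. ]
s farFL [ 592.  -163.9  220. ]
s farFR [557.2 286.6 220. ]
s nFL [ 472.2 -179.3  220. ]
s nFR [438.4 283.8 220. ]
```

```bash
cat >> h.py <<'E'
YAW=0.067; C=np.array([522.,59.,200.])
ex=np.array([np.cos(YAW),np.sin(YAW),0]); ey=np.array([-np.sin(YAW),np.cos(YAW),0]); ez=np.array([0,0,1.])
def stand(P): d=np.array(P)-C+[0,0,200]; return np.array([d@ex,d@ey,d[2]])
def W(x,y,z): return C+x*ex+y*ey+(z-200)*ez
# rectified view of the wheel plane at stand x: columns = -y..y as the robot sees (left=+y)
def rect(c,x,R=190,s=2):
    T=np.array(c["cam_to_world"]); K=np.array([[c["fx"],0,c["cx"]],[0,c["fy"],c["cy"]],[0,0,1]])
    Rt=T[:3,:3].T
    # pixel(a,b)-> y=R-a/s, z=200+R-b/s
    o=W(x,R,200+R); M=np.c_[-ey/s,-ez/s,o-T[:3,3]]
    H=K@Rt@M
    n=int(2*R*s)
    return cv2.warpPerspective(c["color"],H,(n,n),flags=cv2.INTER_CUBIC|cv2.WARP_INVERSE_MAP)
E
python3 - <<'E'
from h import *
s=optics.capture("scene")
r=rect(s,14,R=185,s=1.6)
cv2.imwrite("pics/rect0.png",r)
for n,P in dict(hub=W(38,0,200),).items(): print(n,proj(s,P))
E
```

```text
hub [285.30609874 198.52906547]
```

View pics/rect0.png

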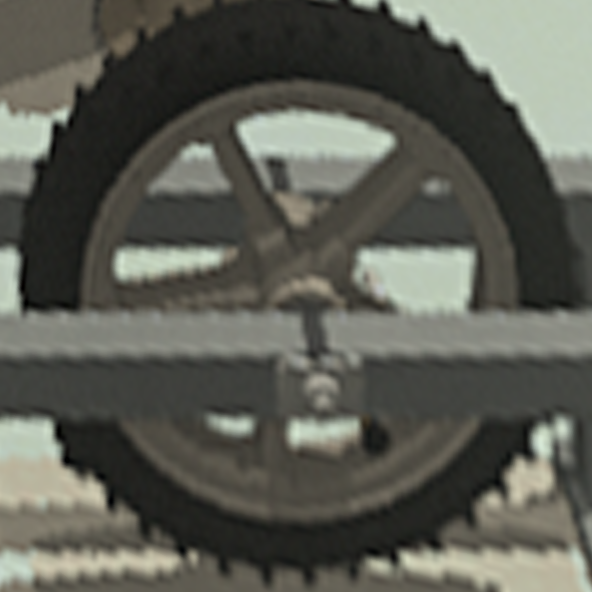

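Run:
```python
import cv2
a=cv2.imread("pics/scene0.png")[60:160,400:490]; cv2.imwrite("pics/grip0.png",cv2.resize(a,None,fx=6,fy=6,interpolation=cv2.INTER_CUBIC))
```

```text
(no output)
```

View pics/grip0.png

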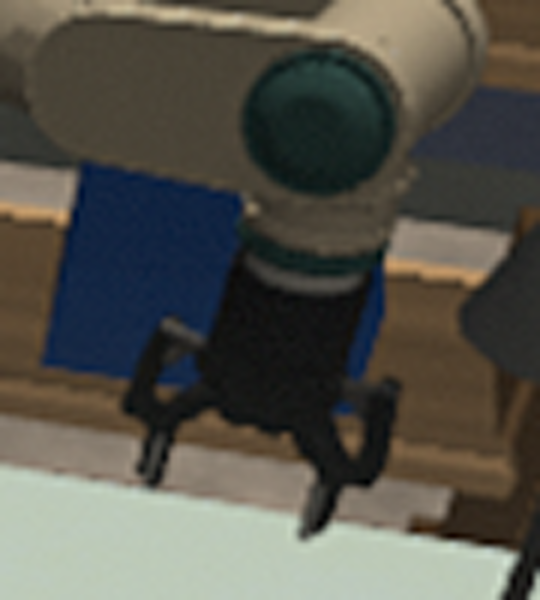

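```bash
cat >> h.py <<'E'
from scipy.spatial.transform import Rotation as Rn
def toolR(st):
    q=st["orientation"]; return Rn.from_quat([q[1],q[2],q[3],q[0]]).as_matrix()
def rectplane(c,o,u,v,w,h,s):
    "image: col->u, row->v from origin o, s px/mm"
    T=np.array(c["cam_to_world"]); K=np.array([[c["fx"],0,c["cx"]],[0,c["fy"],c["cy"]],[0,0,1]])
    H=K@T[:3,:3].T@np.c_[u/s,v/s,o-T[:3,3]]
    return cv2.warpPerspective(c["color"],H,(int(w*s),int(h*s)),flags=cv2.INTER_CUBIC|cv2.WARP_INVERSE_MAP)
E
python3 - <<'E'
from h import *
st=robot.get_state(); R=toolR(st); p=st["ee_pos"]; print(R.round(3))
s=optics.capture("scene")
# cols: along -tool y? use +tool y ; rows down
o=p-110*R[:,1]-220*R[:,2]
im=rectplane(s,o,R[:,1],R[:,2],220,260,2.3)
for k in range(0,221,20):
    x=int(k*2.3); cv2.line(im,(x,0),(x,6),(0,0,255),1)
for k in range(0,261,20):
    y=int(k*2.3); cv2.line(im,(0,y),(8 if k!=220 else 30,y),(0,0,255),1)
cv2.imwrite("pics/grect.png",im)
E
```

```text
[[-0.961  0.275 -0.   ]
 [ 0.275  0.961 -0.   ]
 [ 0.    -0.    -1.   ]]
```

View pics/grect.png

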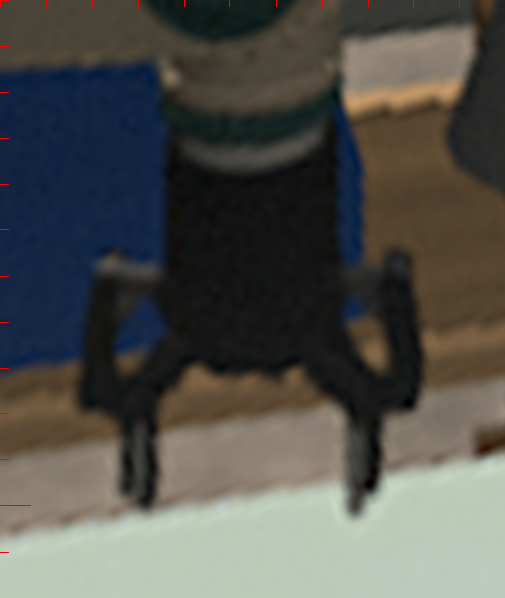

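Request:
apply_moves([
  [0.055,0,0,0,0],
  [0.055,0,0,0,0],
  [0.055,0,0,0,0],
  [0.055,0,0,0,0],
  [0.055,0,0,0,0],
  [0.055,0,0,0,0],
])

```text
clock: 0.85
ee_pos: [144.5, 504.8, 242.3]
orientation: [0.0, 0.139, 0.99, 0.0]
wrist_force: [0.2, 1.1, 0.1]
finger_gap: 55.0
```

```bash
cat > g.py <<'E'
from h import *; import sys
st=robot.get_state(); R=toolR(st); p=st["ee_pos"]; print(st["finger_gap"],st["clock"])
s=optics.capture("scene")
o=p-110*R[:,1]-220*R[:,2]
im=rectplane(s,o,R[:,1],R[:,2],220,260,2.3)
for k in range(0,221,20): cv2.line(im,(int(k*2.3),0),(int(k*2.3),6),(0,0,255),1)
for k in range(0,261,20): cv2.line(im,(0,int(k*2.3)),(8 if k!=220 else 30,int(k*2.3)),(0,0,255),1)
cv2.imwrite(sys.argv[1],im)
E
python3 g.py pics/g55.png
```

```text
54.95583941219088 0.85
```

Request:
apply_moves([
  [0.0,0,0,0,0],
  [0.0,0,0,0,0],
  [0.0,0,0,0,0],
  [0.0,0,0,0,0],
  [0.0,0,0,0,0],
  [0.0,0,0,0,0],
  [0,0,0,0,0],
  [0,0,0,0,0],
])

```text
clock: 1.57
ee_pos: [144.5, 504.8, 242.3]
orientation: [0.0, 0.139, 0.99, 0.0]
wrist_force: [0.4, 0.3, 0.1]
finger_gap: 0.1
```

```bash
python3 g.py pics/g00.png; python3 -c "
import cv2,numpy as np
cv2.imwrite('pics/g2.png',cv2.resize(np.hstack([cv2.imread('pics/g55.png'),cv2.imread('pics/g00.png')]),(790,467)))"
```

```text
0.08048790363945621 1.5667
```

View pics/g2.png

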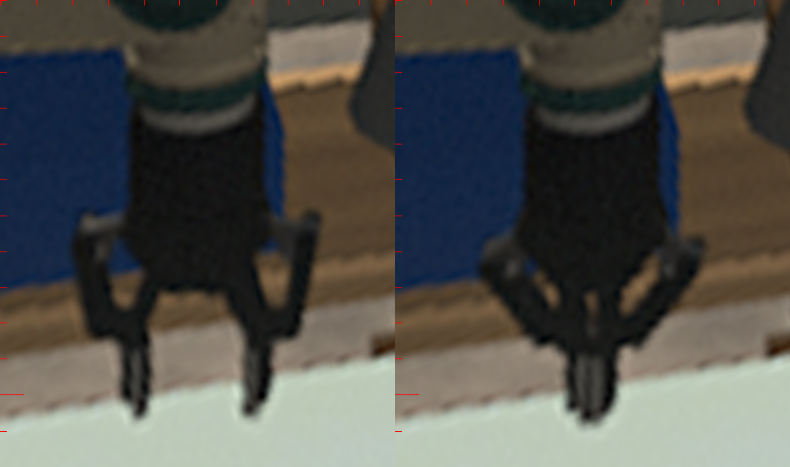

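The tool stays vertical, so only the outer knuckles and the finger backs can reach into the wheel from the side. Before I plan pushes on that basis, I'll test in free air what the controller does at the edge of its reach, and whether the tool tilts.

Request:
apply_moves([
  [0.06,0,0,-0.0417,7],
  [0.06,0,0,-0.0417,7],
  [0.06,0,0,-0.0417,7],
  [0.06,0,0,-0.0417,7],
  [0.06,0,0,-0.0417,7],
  [0.06,0,0,-0.0417,7],
  [0.06,0,0,-0.0417,7],
  [0.06,0,0,-0.0417,7],
  [0.06,0,0,-0.0417,7],
  [0.06,0,0,-0.0417,7],
])

```text
clock: 2.45
ee_pos: [141.5, 493.6, 615.2]
orientation: [-0.001, 0.655, 0.756, 0.002]
wrist_force: [8.9, 12.0, 10.1]
finger_gap: 60.0
```

```bash
python3 -c "
from h import *
s=robot.get_state(); print(s['joints'].round(3),s['ee_pos'].round(1),toolR(s).round(3).tolist())"
```

```text
[1.219e+00 4.500e-01 1.210e-01 1.000e-03 2.567e+00 1.077e+00] [141.5 493.6 615.2] [[-0.143, 0.99, 0.001], [0.99, 0.143, 0.004], [0.004, 0.001, -1.0]]
```

Request:
apply_moves([
  [0.06,0,0,-0.0417,0],
  [0.06,0,0,-0.0417,0],
  [0.06,0,0,-0.0417,0],
])

```text
clock: 2.7
ee_pos: [126.1, 440.0, 661.8]
orientation: [-0.01, 0.653, 0.757, 0.023]
wrist_force: [0.0, -0.0, -0.3]
finger_gap: 59.9
```

```bash
python3 -c "
from h import *
s=robot.get_state(); print(s['joints'].round(3),s['ee_pos'].round(1),toolR(s).round(3).tolist())"
```

```text
[1.208 0.352 0.122 0.008 2.618 1.069] [126.1 440.  661.8] [[-0.147, 0.989, 0.014], [0.988, 0.146, 0.048], [0.045, 0.02, -0.999]]
```

The tool tilts slightly outward, about 3 degrees, when it's driven past its reach, so I'll try more of that.

Request:
apply_moves([
  [0.06,0,0,-0.0417,0],
  [0.06,0,0,-0.0417,0],
  [0.06,0,0,-0.0417,0],
  [0.06,0,0,-0.0417,0],
  [0.06,0,0,-0.0417,0],
  [0.06,0,0,-0.0417,0],
  [0.06,0,0,-0.0417,0],
  [0.06,0,0,-0.0417,0],
])

```text
clock: 3.37
ee_pos: [87.7, 307.1, 744.7]
orientation: [-0.034, 0.651, 0.755, 0.075]
wrist_force: [0.3, 0.2, 0.4]
finger_gap: 60.1
```

```bash
python3 -c "
from h import *
s=robot.get_state(); print(s['joints'].round(3),s['ee_pos'].round(1),toolR(s).round(3).tolist())"
```

```text
[1.16  0.131 0.122 0.049 2.726 1.06 ] [ 87.7 307.1 744.7] [[-0.15, 0.988, 0.047], [0.978, 0.141, 0.156], [0.148, 0.069, -0.987]]
```

Request:
apply_moves([
  [0.06,0.006,0.003,-0.041,0],
  [0.06,0.006,0.003,-0.041,0],
  [0.06,0.006,0.003,-0.041,0],
  [0.06,0.006,0.003,-0.041,0],
  [0.06,0.006,0.003,-0.041,0],
  [0.06,0.006,0.003,-0.041,0],
  [0.06,0.006,0.003,-0.041,0],
  [0.06,0.006,0.003,-0.041,0],
])

```text
clock: 4.03
ee_pos: [67.4, 236.4, 782.5]
orientation: [-0.059, 0.646, 0.749, 0.137]
wrist_force: [0.0, -1.0, 0.4]
finger_gap: 59.8
```

```bash
python3 -c "
from h import *
s=robot.get_state(); print(s['joints'].round(3),s['ee_pos'].round(1),toolR(s).round(3).tolist())"
```

```text
[ 1.081 -0.005  0.122  0.137  2.726  1.068] [ 67.4 236.4 782.5] [[-0.158, 0.984, 0.088], [0.951, 0.128, 0.282], [0.266, 0.128, -0.955]]
```

Request:
apply_moves([
  [0.06,0.011,0.005,-0.04,0],
  [0.06,0.011,0.005,-0.04,0],
  [0.06,0.011,0.005,-0.04,0],
  [0.06,0.011,0.005,-0.04,0],
  [0.06,0.011,0.005,-0.04,0],
  [0.06,0.011,0.005,-0.04,0],
  [0.06,0.011,0.005,-0.04,0],
  [0.06,0.011,0.005,-0.04,0],
  [0.06,0.011,0.005,-0.04,0],
  [0.06,0.011,0.005,-0.04,0],
])

```text
clock: 4.87
ee_pos: [44.7, 164.3, 810.0]
orientation: [-0.087, 0.637, 0.74, 0.197]
wrist_force: [0.3, -0.2, -0.0]
finger_gap: 59.7
```

```bash
python3 -c "
from h import *
s=robot.get_state(); print(s['joints'].round(3),s['ee_pos'].round(1),toolR(s).round(3).tolist())"
```

```text
[ 0.662 -0.146  0.123  0.643  2.726  1.16 ] [ 44.7 164.3 810. ] [[-0.172, 0.977, 0.123], [0.909, 0.11, 0.403], [0.38, 0.181, -0.907]]
```

```bash
cat >> h.py <<'E'
def rows(st,targets,turn=0.0,gap=0.06,step=0.04):
    "targets: list of world mm; turn: total deg about tool z spread over all rows. prints rows"
    R=toolR(st); p=np.array(st["ee_pos"],float); segs=[]
    q=p
    for t in targets:
        t=np.array(t,float); n=max(1,int(np.ceil(np.linalg.norm(t-q)/1000/step))); segs+= [(t-q)/n]*n; q=t
    n=len(segs); need=int(np.ceil(abs(turn)/7.1)); 
    if need>n: segs+= [np.zeros(3)]*(need-n); n=need
    dt=turn/n; out=[]
    for d in segs:
        l=R.T@d/1000; out.append([gap]+[round(float(v),4) for v in l]+[round(dt,2)])
        R=R@Rn.from_euler("z",dt,degrees=True).as_matrix()
    print(n); print(out)
def show():
    s=robot.get_state(); R=toolR(s); print("t",round(s["clock"],2),"j",s["joints"].round(3),"p",s["ee_pos"].round(1),"stand",stand(s["ee_pos"]).round(1),"\ntool x",R[:,0].round(3),"y",R[:,1].round(3),"z",R[:,2].round(3),"tilt",np.degrees(np.arccos(-R[2,2])).round(1),"F",s["wrist_force"].round(1),"gap",round(s["finger_gap"],1)); return s
E
python3 -c "
from h import *
s=show(); rows(s,[[300,60,740],[420,-150,640]],84,0.0)"
```

```text
t 4.87 j [ 0.662 -0.146  0.123  0.643  2.726  1.16 ] p [ 44.7 164.3 810. ] stand [-469.2  137.   810. ] 
tool x [-0.172  0.909  0.38 ] y [0.977 0.11  0.181] z [ 0.123  0.403 -0.907] tilt 24.9 F [ 0.3 -0.2 -0. ] gap 59.7
15
[[0.0, -0.0207, 0.0282, 0.0066, 5.6], [0.0, -0.0178, 0.0301, 0.0066, 5.6], [0.0, -0.0148, 0.0317, 0.0066, 5.6], [0.0, -0.0117, 0.0329, 0.0066, 5.6], [0.0, -0.0084, 0.0339, 0.0066, 5.6], [0.0, -0.005, 0.0346, 0.0066, 5.6], [0.0, -0.0016, 0.0349, 0.0066, 5.6], [0.0, 0.0018, 0.0349, 0.0066, 5.6], [0.0, -0.0176, 0.0328, 0.003, 5.6], [0.0, -0.0143, 0.0344, 0.003, 5.6], [0.0, -0.0109, 0.0356, 0.003, 5.6], [0.0, -0.0074, 0.0365, 0.003, 5.6], [0.0, -0.0038, 0.0371, 0.003, 5.6], [0.0, -0.0002, 0.0373, 0.003, 5.6], [0.0, 0.0035, 0.0371, 0.003, 5.6]]
```

Request:
apply_moves([
  [0.0,-0.021,0.028,0.007,5.6],
  [0.0,-0.018,0.03,0.007,5.6],
  [0.0,-0.015,0.032,0.007,5.6],
  [0.0,-0.012,0.033,0.007,5.6],
  [0.0,-0.008,0.034,0.007,5.6],
  [0.0,-0.005,0.035,0.007,5.6],
  [0.0,-0.002,0.035,0.007,5.6],
  [0.0,0.002,0.035,0.007,5.6],
  [0.0,-0.018,0.033,0.003,5.6],
  [0.0,-0.014,0.034,0.003,5.6],
  [0.0,-0.011,0.036,0.003,5.6],
  [0.0,-0.007,0.036,0.003,5.6],
])

```text
clock: 5.87
ee_pos: [348.0, 7.8, 721.7]
orientation: [-0.165, 0.914, 0.347, 0.131]
wrist_force: [1.4, 0.9, -0.1]
finger_gap: 0.1
```

```bash
python3 -c "
from h import *
s=show()"
```

```text
t 5.87 j [-0.414  0.074  0.35   0.884  2.584  1.223] p [348.    7.8 721.7] stand [-177.   -39.5  721.7] 
tool x [0.724 0.591 0.354] y [ 0.678 -0.705 -0.21 ] z [ 0.126  0.392 -0.911] tilt 24.3 F [ 1.4  0.9 -0.1] gap 0.1
```

```bash
python3 -c "
from h import *
s=show(); rows(s,[[450,-130,690],[700,-290,690]],35,0.0)"
```

```text
t 5.87 j [-0.414  0.074  0.35   0.884  2.584  1.223] p [348.    7.8 721.7] stand [-177.   -39.5  721.7] 
tool x [0.724 0.591 0.354] y [ 0.678 -0.705 -0.21 ] z [ 0.126  0.392 -0.911] tilt 24.3 F [ 1.4  0.9 -0.1] gap 0.1
13
[[0.0, -0.0038, 0.0346, -0.0025, 2.69], [0.0, -0.0021, 0.0347, -0.0025, 2.69], [0.0, -0.0005, 0.0348, -0.0025, 2.69], [0.0, 0.0011, 0.0348, -0.0025, 2.69], [0.0, 0.0028, 0.0347, -0.0025, 2.69], [0.0, 0.0187, 0.0318, -0.0039, 2.69], [0.0, 0.0202, 0.0309, -0.0039, 2.69], [0.0, 0.0216, 0.0299, -0.0039, 2.69], [0.0, 0.023, 0.0288, -0.0039, 2.69], [0.0, 0.0243, 0.0277, -0.0039, 2.69], [0.0, 0.0256, 0.0266, -0.0039, 2.69], [0.0, 0.0268, 0.0253, -0.0039, 2.69], [0.0, 0.028, 0.024, -0.0039, 2.69]]
```

Request:
apply_moves([
  [0.0,-0.004,0.035,-0.0025,2.7],
  [0.0,-0.002,0.035,-0.0025,2.7],
  [0.0,0,0.035,-0.0025,2.7],
  [0.0,0.001,0.035,-0.0025,2.7],
  [0.0,0.003,0.035,-0.0025,2.7],
  [0.0,0.019,0.032,-0.004,2.7],
  [0.0,0.02,0.031,-0.004,2.7],
  [0.0,0.022,0.03,-0.004,2.7],
  [0.0,0.023,0.029,-0.004,2.7],
  [0.0,0.024,0.028,-0.004,2.7],
  [0.0,0.026,0.027,-0.004,2.7],
  [0.0,0.027,0.025,-0.004,2.7],
])

```text
clock: 6.87
ee_pos: [572.4, -215.2, 560.3]
orientation: [-0.191, 0.971, 0.07, 0.123]
wrist_force: [-1.3, -0.1, 0.7]
finger_gap: -0.0
```

```bash
python3 -c "
from h import *
s=show(); rows(s,[s['ee_pos']+np.array([.85,-.5,0])*400])"
```

```text
t 6.87 j [-0.616  0.596  0.124  0.671  2.357  1.309] p [ 572.4 -215.2  560.3] stand [  32.  -277.   560.3] 
tool x [0.96  0.089 0.266] y [ 0.183 -0.918 -0.353] z [ 0.213  0.387 -0.897] tilt 26.2 F [-1.3 -0.1  0.7] gap -0.0
10
[[0.06, 0.0308, 0.0246, -0.0005, 0.0], [0.06, 0.0308, 0.0246, -0.0005, 0.0], [0.06, 0.0308, 0.0246, -0.0005, 0.0], [0.06, 0.0308, 0.0246, -0.0005, 0.0], [0.06, 0.0308, 0.0246, -0.0005, 0.0], [0.06, 0.0308, 0.0246, -0.0005, 0.0], [0.06, 0.0308, 0.0246, -0.0005, 0.0], [0.06, 0.0308, 0.0246, -0.0005, 0.0], [0.06, 0.0308, 0.0246, -0.0005, 0.0], [0.06, 0.0308, 0.0246, -0.0005, 0.0]]
```

Request:
apply_moves([
  [0.0,0.032,0.012,-0.022,0],
  [0.0,0.032,0.012,-0.022,0],
  [0.0,0.032,0.012,-0.022,0],
  [0.0,0.032,0.012,-0.022,0],
  [0.0,0.032,0.012,-0.022,0],
  [0.0,0.032,0.012,-0.022,0],
  [0.0,0.032,0.012,-0.022,0],
  [0.0,0.032,0.012,-0.022,0],
])

```text
clock: 7.53
ee_pos: [607.6, -240.9, 570.6]
orientation: [-0.17, 0.962, 0.053, 0.206]
wrist_force: [-0.4, 0.3, 0.2]
finger_gap: -0.1
```

```bash
python3 -c "
from h import *
s=show()"
```

```text
t 7.53 j [-0.646  0.597  0.122  0.674  2.195  1.281] p [ 607.6 -240.9  570.6] stand [  65.3 -305.   570.6] 
tool x [0.91  0.032 0.414] y [ 0.172 -0.936 -0.306] z [ 0.378  0.349 -0.857] tilt 31.0 F [-0.4  0.3  0.2] gap -0.1
```

Request:
apply_moves([
  [0.0,0.029,0.019,-0.02,0],
  [0.0,0.029,0.019,-0.02,0],
  [0.0,0.029,0.019,-0.02,0],
  [0.0,0.029,0.019,-0.02,0],
  [0.0,0.029,0.019,-0.02,0],
  [0.0,0.029,0.019,-0.02,0],
  [0.0,0.029,0.019,-0.02,0],
  [0.0,0.029,0.019,-0.02,0],
  [0.0,0.029,0.019,-0.02,0],
  [0.0,0.029,0.019,-0.02,0],
  [0.0,0.029,0.019,-0.02,0],
  [0.0,0.029,0.019,-0.02,0],
])

```text
clock: 8.53
ee_pos: [600.1, -351.5, 598.6]
orientation: [-0.129, 0.936, 0.021, 0.326]
wrist_force: [-0.1, -0.3, 0.0]
finger_gap: 0.1
```

```bash
python3 -c "
from h import *
s=show()"
```

```text
t 8.53 j [-0.826  0.597  0.122  0.749  2.005  1.173] p [ 600.1 -351.5  598.6] stand [  50.5 -414.8  598.6] 
tool x [ 0.787 -0.045  0.616] y [ 0.123 -0.966 -0.227] z [ 0.605  0.255 -0.754] tilt 41.0 F [-0.1 -0.3  0. ] gap 0.1
```

Request:
apply_moves([
  [0.0,0.029,0.024,-0.016,0],
  [0.0,0.029,0.024,-0.016,0],
  [0.0,0.029,0.024,-0.016,0],
  [0.0,0.029,0.024,-0.016,0],
  [0.0,0.029,0.024,-0.016,0],
  [0.0,0.029,0.024,-0.016,0],
  [0.0,0.029,0.024,-0.016,0],
  [0.0,0.029,0.024,-0.016,0],
  [0.0,0.029,0.024,-0.016,0],
  [0.0,0.029,0.024,-0.016,0],
])

```text
clock: 9.37
ee_pos: [566.7, -455.2, 628.8]
orientation: [-0.079, 0.903, -0.011, 0.423]
wrist_force: [0.1, 0.3, 0.4]
finger_gap: 0.3
```

```bash
python3 -c "
from h import *
s=show()"
```

```text
t 9.37 j [-0.998  0.602  0.122  0.839  1.846  1.081] p [ 566.7 -455.2  628.8] stand [  10.2 -516.1  628.8] 
tool x [ 0.642 -0.086  0.762] y [ 0.048 -0.987 -0.152] z [ 0.765  0.134 -0.63 ] tilt 51.0 F [0.1 0.3 0.4] gap 0.3
```

Request:
apply_moves([
  [0.0,0.029,0.026,-0.01,0],
  [0.0,0.029,0.026,-0.01,0],
  [0.0,0.029,0.026,-0.01,0],
  [0.0,0.029,0.026,-0.01,0],
  [0.0,0.029,0.026,-0.01,0],
  [0.0,0.029,0.026,-0.01,0],
  [0.0,0.029,0.026,-0.01,0],
  [0.0,0.029,0.026,-0.01,0],
])

```text
clock: 10.03
ee_pos: [538.2, -529.8, 653.4]
orientation: [-0.033, 0.868, -0.038, 0.493]
wrist_force: [0.1, 0.0, 0.6]
finger_gap: 0.1
```

```bash
python3 -c "
from h import *
s=show()"
```

```text
t 10.03 j [-1.11   0.614  0.122  0.903  1.705  1.021] p [ 538.2 -529.8  653.4] stand [ -23.3 -588.6  653.4] 
tool x [ 0.51  -0.099  0.854] y [-0.034 -0.995 -0.095] z [ 0.859  0.019 -0.511] tilt 59.3 F [0.1 0.  0.6] gap 0.1
```

The tool holds this tilt, now 59° from vertical and pointing along +x, so shut fingertips can poke in over the near rail. I'll bring the tool to a point in front of the right half of the wheel.

```bash
cat >> h.py <<'E'
def tipstand(s): R=toolR(s); return stand(s["ee_pos"]+13*R[:,2])
def tcp_for(s,x,y,z): return W(x,y,z)-13*toolR(s)[:,2]
E
python3 -c "
from h import *
s=show(); print(tipstand(s)); t=tcp_for(s,-110,-75,310); print(t); rows(s,[[430,-330,520],t],0,0.0)"
```

```text
t 10.03 j [-1.11   0.614  0.122  0.903  1.705  1.021] p [ 538.2 -529.8  653.4] stand [ -23.3 -588.6  653.4] 
tool x [ 0.51  -0.099  0.854] y [-0.034 -0.995 -0.095] z [ 0.859  0.019 -0.511] tilt 59.3 F [0.1 0.  0.6] gap 0.1
[ -12.09118784 -589.06602404  646.75257003]
[406.09621099 -23.44714436 316.64282932]
17
[[0.0, -0.027, -0.0261, -0.003, 0.0], [0.0, -0.027, -0.0261, -0.003, 0.0], [0.0, -0.027, -0.0261, -0.003, 0.0], [0.0, -0.027, -0.0261, -0.003, 0.0], [0.0, -0.027, -0.0261, -0.003, 0.0], [0.0, -0.027, -0.0261, -0.003, 0.0], [0.0, -0.027, -0.0261, -0.003, 0.0], [0.0, -0.0216, -0.0285, 0.0089, 0.0], [0.0, -0.0216, -0.0285, 0.0089, 0.0], [0.0, -0.0216, -0.0285, 0.0089, 0.0], [0.0, -0.0216, -0.0285, 0.0089, 0.0], [0.0, -0.0216, -0.0285, 0.0089, 0.0], [0.0, -0.0216, -0.0285, 0.0089, 0.0], [0.0, -0.0216, -0.0285, 0.0089, 0.0], [0.0, -0.0216, -0.0285, 0.0089, 0.0], [0.0, -0.0216, -0.0285, 0.0089, 0.0], [0.0, -0.0216, -0.0285, 0.0089, 0.0]]
```

Request:
apply_moves([
  [0.0,-0.027,-0.026,-0.003,0],
  [0.0,-0.027,-0.026,-0.003,0],
  [0.0,-0.027,-0.026,-0.003,0],
  [0.0,-0.027,-0.026,-0.003,0],
  [0.0,-0.027,-0.026,-0.003,0],
  [0.0,-0.027,-0.026,-0.003,0],
  [0.0,-0.027,-0.026,-0.003,0],
  [0.0,-0.022,-0.029,0.009,0],
  [0.0,-0.022,-0.029,0.009,0],
  [0.0,-0.022,-0.029,0.009,0],
])

```text
clock: 10.87
ee_pos: [441.2, -271.1, 485.0]
orientation: [-0.033, 0.868, -0.038, 0.494]
wrist_force: [0.3, 0.3, 0.6]
finger_gap: -0.2
```

```bash
python3 -c "
from h import *
s=show(); t=tcp_for(s,-110,-75,310); print(t); rows(s,[t],0,0.0)"
```

```text
t 10.87 j [-1.028 -0.449  1.614  0.864  1.378  0.733] p [ 441.2 -271.1  485. ] stand [-102.7 -324.   485. ] 
tool x [ 0.509 -0.099  0.855] y [-0.034 -0.995 -0.095] z [ 0.86  0.02 -0.51] tilt 59.3 F [0.3 0.3 0.6] gap -0.2
[406.08917644 -23.45170703 316.63081018]
8
[[0.0, -0.0233, -0.0287, 0.0076, 0.0], [0.0, -0.0233, -0.0287, 0.0076, 0.0], [0.0, -0.0233, -0.0287, 0.0076, 0.0], [0.0, -0.0233, -0.0287, 0.0076, 0.0], [0.0, -0.0233, -0.0287, 0.0076, 0.0], [0.0, -0.0233, -0.0287, 0.0076, 0.0], [0.0, -0.0233, -0.0287, 0.0076, 0.0], [0.0, -0.0233, -0.0287, 0.0076, 0.0]]
```

Request:
apply_moves([
  [0.0,-0.023,-0.029,0.008,0],
  [0.0,-0.023,-0.029,0.008,0],
  [0.0,-0.023,-0.029,0.008,0],
  [0.0,-0.023,-0.029,0.008,0],
  [0.0,-0.023,-0.029,0.008,0],
  [0.0,-0.023,-0.029,0.008,0],
  [0.0,-0.023,-0.029,0.008,0],
  [0.0,-0.023,-0.029,0.008,0],
])

```text
clock: 11.53
ee_pos: [454.6, -36.7, 323.7]
orientation: [-0.038, 0.873, -0.035, 0.485]
wrist_force: [1.0, -1.5, 0.2]
finger_gap: -0.0
```

```bash
python3 -c "
from h import *
s=show(); print(tipstand(s))
c=optics.capture('scene'); cv2.imwrite('pics/s1.png',cv2.resize(c['color'][60:280,190:410],None,fx=2.7,fy=2.7,interpolation=cv2.INTER_CUBIC))
c=optics.capture('wrist'); cv2.imwrite('pics/w1.png',c['color'])"
```

```text
t 11.53 j [-0.36  -0.909  2.185  0.423  0.931  1.209] p [454.6 -36.7 323.7] stand [-73.7 -91.  323.7] 
tool x [ 0.527 -0.099  0.844] y [-0.024 -0.995 -0.101] z [ 0.849  0.033 -0.527] tilt 58.2 F [ 1.  -1.5  0.2] gap -0.0
[-62.63609544 -91.30021519 316.80455656]
```

View pics/s1.png

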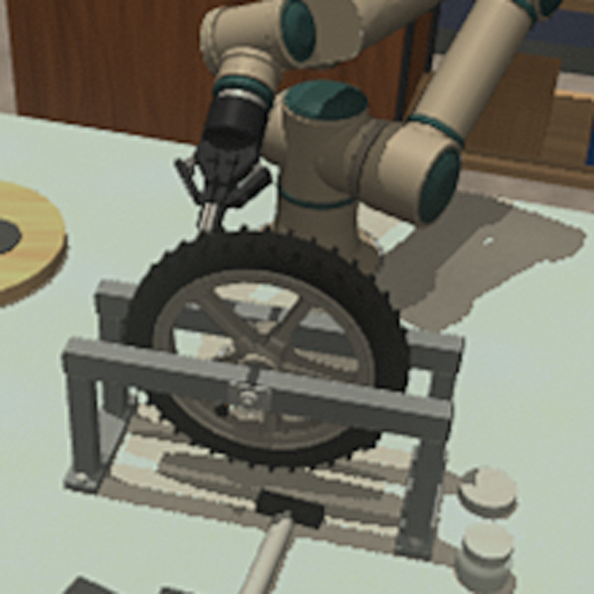

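View pics/w1.png

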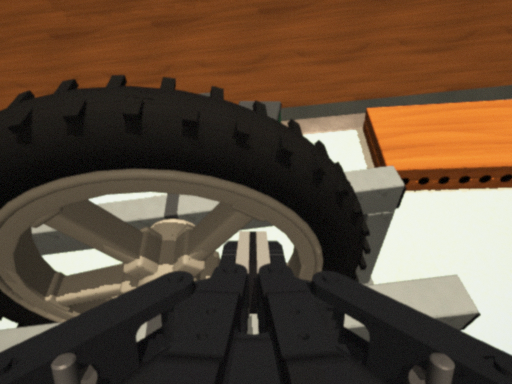

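```bash
python3 -c "
from h import *
s=show(); rows(s,[tcp_for(s,-52,-71,262),tcp_for(s,-8,-72,233)],0,0.0,.02)"
```

```text
t 11.63 j [-0.35  -0.908  2.188  0.425  0.934  1.208] p [454.3 -31.4 320.5] stand [-73.6 -85.7 320.5] 
tool x [ 0.534 -0.094  0.84 ] y [-0.013 -0.995 -0.104] z [ 0.846  0.045 -0.532] tilt 57.9 F [-0.1 -0.2 -0.1] gap -0.1
6
[[0.0, -0.0133, -0.0034, 0.0121, 0.0], [0.0, -0.0133, -0.0034, 0.0121, 0.0], [0.0, -0.0133, -0.0034, 0.0121, 0.0], [0.0, -0.0004, 0.0002, 0.0176, 0.0], [0.0, -0.0004, 0.0002, 0.0176, 0.0], [0.0, -0.0004, 0.0002, 0.0176, 0.0]]
```

Request:
apply_moves([
  [0.0,-0.013,-0.003,0.012,0],
  [0.0,-0.013,-0.003,0.012,0],
  [0.0,-0.013,-0.003,0.012,0],
  [0.0,0,0,0,0],
])

```text
clock: 11.97
ee_pos: [463.8, -23.4, 269.8]
orientation: [-0.039, 0.875, -0.035, 0.482]
wrist_force: [-0.5, 0.1, -1.6]
finger_gap: 0.2
```

```bash
python3 -c "
from h import *
s=show(); print(tipstand(s)); rows(s,[tcp_for(s,-8,-72,233)],0,0.0,.02)
c=optics.capture('wrist'); cv2.imwrite('pics/w2.png',c['color'])"
```

```text
t 11.97 j [-0.293 -0.879  2.275  0.396  0.802  1.227] p [463.8 -23.4 269.8] stand [-63.6 -78.3 269.8] 
tool x [ 0.533 -0.1    0.84 ] y [-0.024 -0.994 -0.103] z [ 0.846  0.035 -0.532] tilt 57.8 F [-0.5  0.1 -1.6] gap 0.2
[-52.55940394 -78.61598731 262.90038057]
3
[[0.0, -0.0009, -0.0025, 0.0178, 0.0], [0.0, -0.0009, -0.0025, 0.0178, 0.0], [0.0, -0.0009, -0.0025, 0.0178, 0.0]]
```

View pics/w2.png

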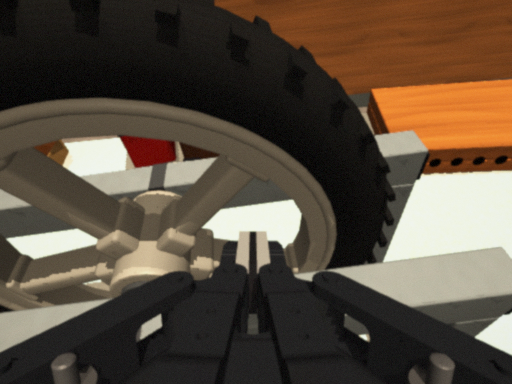

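The fingertips, at (252,235), are in front of the gap between the upper-right spoke near (205,200) and the rim near (320,230). I'll enter along the tool axis.

Request:
apply_moves([
  [0.0,-0.001,-0.002,0.018,0],
  [0.0,-0.001,-0.002,0.018,0],
  [0.0,-0.001,-0.002,0.016,0],
  [0.0,0,0,0,0],
])

```text
clock: 12.35
ee_pos: [507.8, -16.2, 243.2]
orientation: [-0.039, 0.874, -0.036, 0.483]
wrist_force: [-0.6, -0.2, 0.0]
finger_gap: -0.3
```

```bash
python3 -c "
from h import *
s=show(); print(tipstand(s))
c=optics.capture('wrist'); cv2.imwrite('pics/w3.png',c['color'])
c=optics.capture('scene'); cv2.imwrite('pics/s3.png',cv2.resize(c['color'][130:270,200:390],None,fx=4,fy=4,interpolation=cv2.INTER_CUBIC))"
```

```text
t 12.35 j [-0.221 -0.673  2.224  0.38   0.629  1.238] p [507.8 -16.2 243.2] stand [-19.2 -74.1 243.2] 
tool x [ 0.531 -0.1    0.842] y [-0.025 -0.994 -0.102] z [ 0.847  0.033 -0.53 ] tilt 58.0 F [-0.6 -0.2  0. ] gap -0.3
[ -8.18951164 -74.38306497 236.29428054]
```

View pics/w3.png

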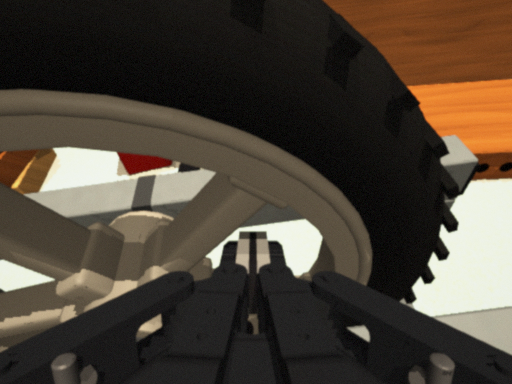

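View pics/s3.png

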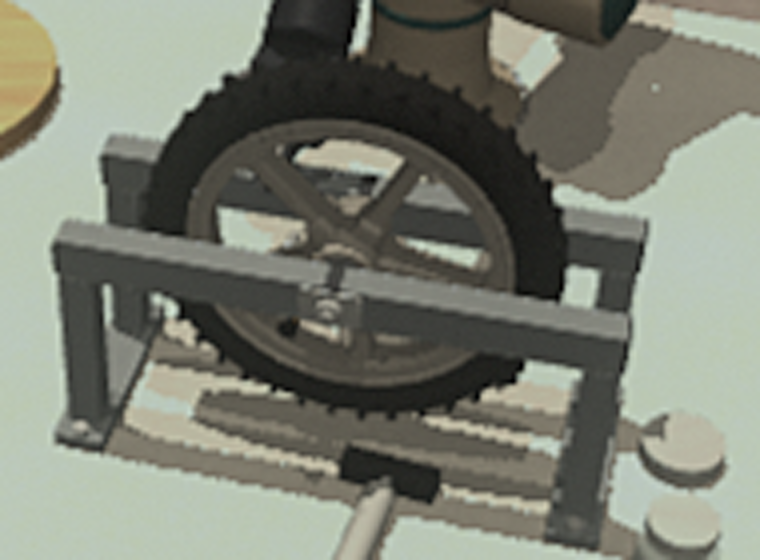

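```bash
cat >> h.py <<'E'
def stroke(s,pts,x=-8,step=.008): rows(s,[tcp_for(s,x,y,z) for y,z in pts],0,0.0,step)
E
python3 -c "
from h import *
s=robot.get_state(); stroke(s,[(-59,243),(-51,251),(-36,262),(-19,269),(0,271),(14,270)])"
```

```text
16
[[0.0, 0.0008, -0.0052, -0.0008, 0.0], [0.0, 0.0008, -0.0052, -0.0008, 0.0], [0.0, 0.0008, -0.0052, -0.0008, 0.0], [0.0, 0.0028, -0.0044, -0.0022, 0.0], [0.0, 0.0028, -0.0044, -0.0022, 0.0], [0.0, 0.0024, -0.0053, -0.0021, 0.0], [0.0, 0.0024, -0.0053, -0.0021, 0.0], [0.0, 0.0024, -0.0053, -0.0021, 0.0], [0.0, 0.0012, -0.0059, -0.0014, 0.0], [0.0, 0.0012, -0.0059, -0.0014, 0.0], [0.0, 0.0012, -0.0059, -0.0014, 0.0], [0.0, -0.0003, -0.0063, -0.0005, 0.0], [0.0, -0.0003, -0.0063, -0.0005, 0.0], [0.0, -0.0003, -0.0063, -0.0005, 0.0], [0.0, -0.0014, -0.0069, 0.0001, 0.0], [0.0, -0.0014, -0.0069, 0.0001, 0.0]]
```

Request:
apply_moves([
  [0.0,0.001,-0.005,-0.001,0],
  [0.0,0.001,-0.005,-0.001,0],
  [0.0,0.001,-0.005,-0.001,0],
  [0.0,0.003,-0.0045,-0.002,0],
  [0.0,0.003,-0.0045,-0.002,0],
  [0.0,0.0025,-0.005,-0.002,0],
  [0.0,0.0025,-0.005,-0.002,0],
  [0.0,0.0025,-0.005,-0.002,0],
])

```text
clock: 13.12
ee_pos: [505.2, 20.7, 270.2]
orientation: [-0.038, 0.873, -0.036, 0.485]
wrist_force: [-1.0, -1.6, -2.2]
finger_gap: -0.1
```

```bash
python3 -c "
from h import *
s=show(); print(tipstand(s))
c=optics.capture('wrist'); cv2.imwrite('pics/w4.png',c['color'])
c=optics.capture('scene'); cv2.imwrite('pics/r4.png',rect(c,14,R=185,s=1.6))"
```

```text
t 13.12 j [-0.091 -0.707  2.19   0.181  0.655  1.478] p [505.2  20.7 270.2] stand [-19.3 -37.1 270.2] 
tool x [ 0.528 -0.099  0.843] y [-0.025 -0.995 -0.101] z [ 0.849  0.033 -0.527] tilt 58.2 F [-1.  -1.6 -2.2] gap -0.1
[ -8.2582446  -37.43255644 263.3175068 ]
```

View pics/w4.png

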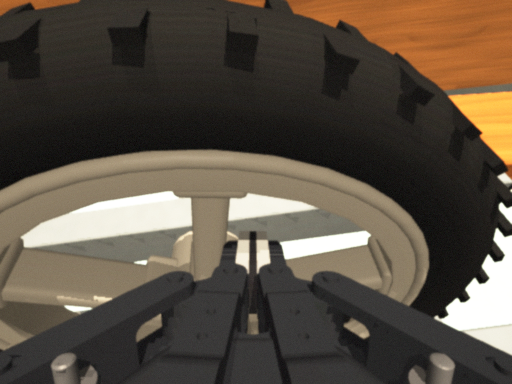

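View pics/r4.png

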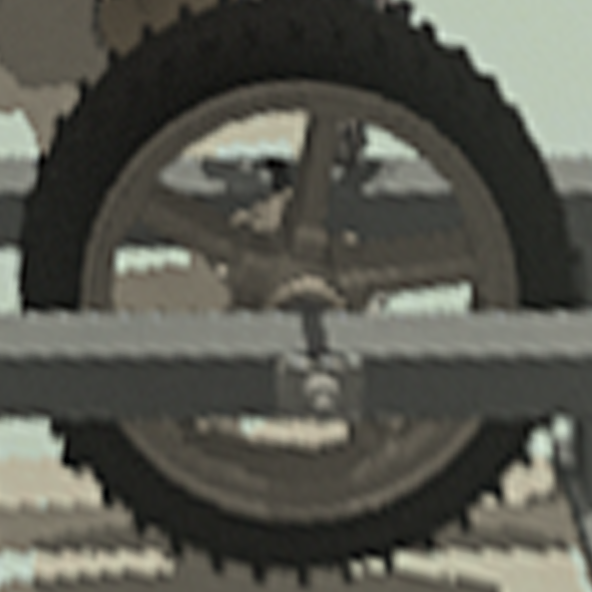

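The spoke has turned from 44° to about 8° with only a light force, so I'll continue the stroke.

Request:
apply_moves([
  [0.0,0.0012,-0.006,-0.0014,0],
  [0.0,0.0012,-0.006,-0.0014,0],
  [0.0,0.0012,-0.006,-0.0014,0],
  [0.0,0,-0.006,-0.0005,0],
  [0.0,0,-0.006,-0.0005,0],
  [0.0,0,-0.006,-0.0005,0],
  [0.0,-0.001,-0.006,0,0],
  [0.0,-0.001,-0.005,0,0],
  [0.0,-0.001,-0.004,0,0],
  [0.0,0,0,0,0],
])

```text
clock: 14.05
ee_pos: [502.2, 72.0, 278.0]
orientation: [-0.039, 0.873, -0.035, 0.484]
wrist_force: [0.1, 1.1, -0.0]
finger_gap: -0.3
```

```bash
python3 -c "
from h import *
s=show(); print(tipstand(s))
c=optics.capture('wrist'); cv2.imwrite('pics/w5.png',c['color'])
c=optics.capture('scene'); cv2.imwrite('pics/r5.png',rect(c,14,R=185,s=1.6))"
```

```text
t 14.05 j [ 0.094 -0.695  2.168 -0.074  0.655  1.778] p [502.2  72.  278. ] stand [-18.9  14.3 278. ] 
tool x [ 0.528 -0.099  0.843] y [-0.023 -0.995 -0.102] z [ 0.849  0.034 -0.528] tilt 58.2 F [ 0.1  1.1 -0. ] gap -0.3
[ -7.81266479  14.00102677 271.12866571]
```

View pics/w5.png

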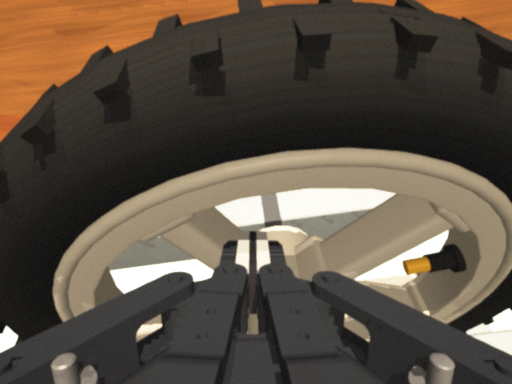

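View pics/r5.png

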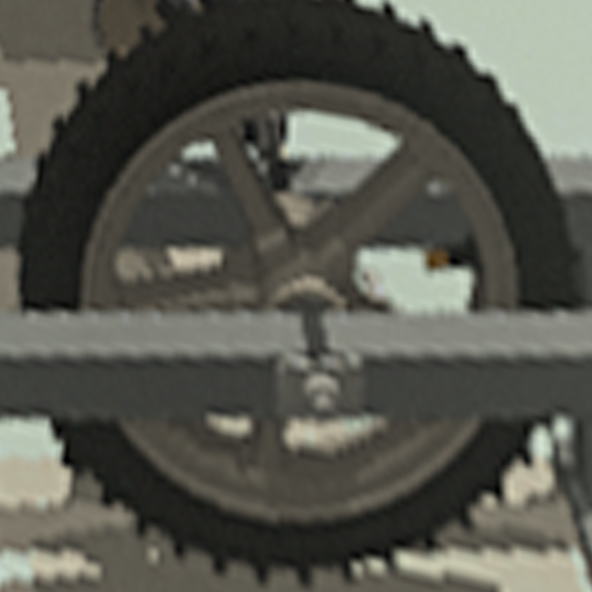

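```bash
python3 -c "
from h import *
s=show(); stroke(s,[(22,269.5),(33,264)],-8,.006)"
```

```text
t 14.15 j [ 0.093 -0.694  2.168 -0.073  0.655  1.777] p [502.3  71.8 277.8] stand [-18.8  14.1 277.8] 
tool x [ 0.528 -0.099  0.843] y [-0.023 -0.995 -0.102] z [ 0.849  0.034 -0.528] tilt 58.1 F [-0.2 -0.4  0.3] gap -0.4
5
[[0.0, -0.0012, -0.004, 0.0002, 0.0], [0.0, -0.0012, -0.004, 0.0002, 0.0], [0.0, -0.002, -0.0034, 0.0009, 0.0], [0.0, -0.002, -0.0034, 0.0009, 0.0], [0.0, -0.002, -0.0034, 0.0009, 0.0]]
```

Request:
apply_moves([
  [0.0,-0.0012,-0.004,0,0],
  [0.0,-0.0012,-0.004,0,0],
  [0.0,-0.002,-0.0035,0.001,0],
  [0.0,-0.002,-0.0035,0.001,0],
  [0.0,-0.002,-0.0035,0.001,0],
  [0,0,0,0,0],
  [0.0,0,0.003,-0.002,0],
  [0.0,0,0,-0.018,0],
  [0.0,0,0,-0.018,0],
  [0.0,0,0,-0.016,0],
  [0,0,0,0,0],
])

```text
clock: 15.07
ee_pos: [454.2, 86.7, 301.7]
orientation: [-0.04, 0.872, -0.035, 0.486]
wrist_force: [0.1, 0.3, 0.2]
finger_gap: -0.2
```

```bash
cat >> h.py <<'E'
def valve():
    c=optics.capture("scene"); h=cv2.cvtColor(c["color"],cv2.COLOR_BGR2HSV)
    m=cv2.inRange(h,(8,120,80),(28,255,255)); roi=np.zeros_like(m); roi[140:235,225:350]=255; m&=roi
    ys,xs=np.nonzero(m); 
    if len(xs)==0: print("no brass"); return c
    P=stand(onplane(c,xs.mean(),ys.mean(),W(0,0,200),ex)); print("brass",len(xs),xs.mean().round(1),ys.mean().round(1),"stand",P.round(1),"V",np.degrees(np.arctan2(-P[1],P[2]-200)).round(1),"r",np.hypot(P[1],P[2]-200).round(1)); return c
E
python3 -c "
from h import *
s=show(); print(tipstand(s)); c=valve(); 
cv2.imwrite('pics/r6.png',rect(c,14,R=185,s=1.6))
c=optics.capture('wrist'); cv2.imwrite('pics/w6.png',c['color'])
"
```

```text
t 15.07 j [ 0.174 -0.881  2.218 -0.158  0.797  1.873] p [454.2  86.7 301.7] stand [-65.8  32.1 301.7] 
tool x [ 0.525 -0.099  0.845] y [-0.022 -0.994 -0.103] z [ 0.851  0.036 -0.524] tilt 58.4 F [0.1 0.3 0.2] gap -0.2
[-54.75893136  31.86276779 294.84326931]
brass 8 263.5 178.0 stand [ -0.  -82.7 238.4] V 65.1 r 91.2
```

View pics/w6.png

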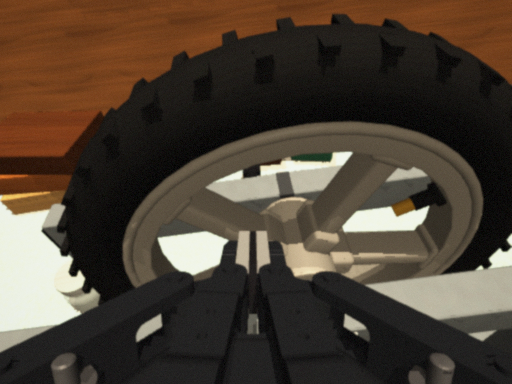

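View pics/r6.png

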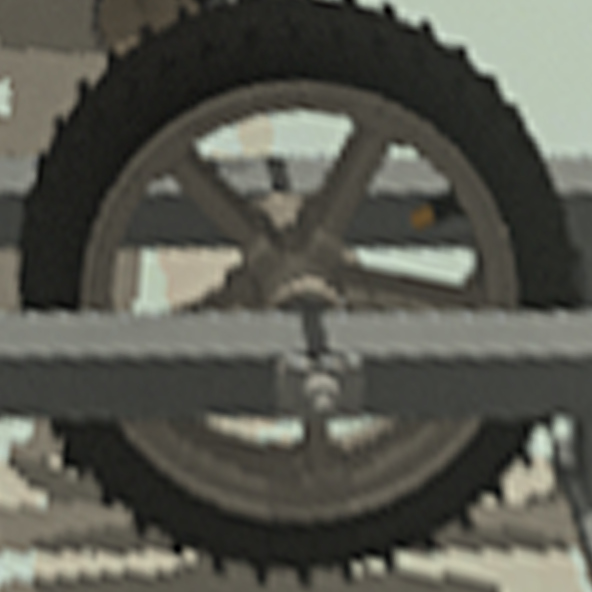

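```bash
python3 -c "
from h import *
s=show(); rows(s,[tcp_for(s,-56,-15,285),tcp_for(s,-57,-52,267)],0,0.0,.03)"
```

```text
t 15.17 j [ 0.174 -0.876  2.218 -0.158  0.794  1.873] p [455.   86.6 299.3] stand [-65.   32.  299.3] 
tool x [ 0.528 -0.099  0.844] y [-0.023 -0.995 -0.102] z [ 0.849  0.035 -0.527] tilt 58.2 F [ 0.7 -0.5 -0.9] gap -0.0
4
[[0.0, -0.0005, 0.0236, 0.0016, 0.0], [0.0, -0.0005, 0.0236, 0.0016, 0.0], [0.0, -0.0054, 0.0193, 0.0047, 0.0], [0.0, -0.0054, 0.0193, 0.0047, 0.0]]
```

Request:
apply_moves([
  [0.0,-0.0005,0.0236,0.0016,0],
  [0.0,-0.0005,0.0236,0.0016,0],
  [0.0,-0.0055,0.0193,0.0047,0],
  [0.0,-0.0055,0.0193,0.0047,0],
  [0,0,0,0,0],
  [0,0,0,0,0],
])

```text
clock: 15.67
ee_pos: [461.0, 1.9, 271.6]
orientation: [-0.038, 0.874, -0.037, 0.482]
wrist_force: [-0.2, 0.1, -0.4]
finger_gap: 0.1
```

```bash
python3 -c "
from h import *
s=show(); print(tipstand(s)); valve()
c=optics.capture('wrist'); cv2.imwrite('pics/w7.png',c['color'])
s=robot.get_state();rows(s,[tcp_for(s,-11,-53,238)],0,0.0,.02)
"
```

```text
t 15.67 j [-0.187 -0.903  2.283  0.271  0.783  1.377] p [461.    1.9 271.6] stand [-64.7 -52.9 271.6] 
tool x [ 0.532 -0.101  0.84 ] y [-0.027 -0.994 -0.102] z [ 0.846  0.031 -0.532] tilt 57.9 F [-0.2  0.1 -0.4] gap 0.1
[-53.72832831 -53.25533639 264.70263838]
brass 9 263.6 177.9 stand [ -0.  -82.5 238.9] V 64.7 r 91.2
3
[[0.0, -0.0004, 0.0001, 0.017, 0.0], [0.0, -0.0004, 0.0001, 0.017, 0.0], [0.0, -0.0004, 0.0001, 0.017, 0.0]]
```

View pics/w7.png

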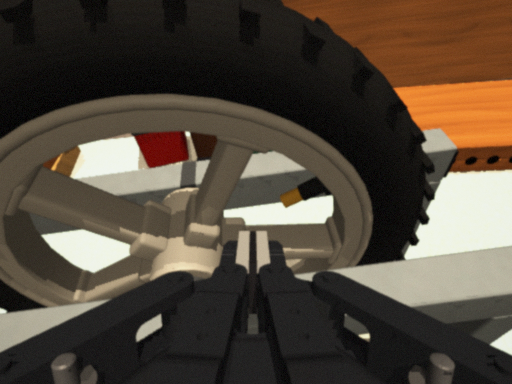

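Request:
apply_moves([
  [0.0,0,0,0.014,0],
  [0.0,0,0,0.014,0],
  [0,0,0,0,0],
])

```text
clock: 16.02
ee_pos: [485.1, 5.6, 256.7]
orientation: [-0.04, 0.875, -0.034, 0.482]
wrist_force: [-0.5, 1.2, -0.6]
finger_gap: -0.4
```

```bash
python3 -c "
from h import *
s=show(); print(tipstand(s))
c=optics.capture('wrist'); cv2.imwrite('pics/w8.png',c['color'])
rows(s,[tcp_for(s,-11,-53,238)],0,0.0,.02)
"
```

```text
t 16.02 j [-0.16  -0.786  2.256  0.272  0.69   1.37 ] p [485.1   5.6 256.7] stand [-40.4 -50.8 256.7] 
tool x [ 0.533 -0.098  0.84 ] y [-0.021 -0.995 -0.102] z [ 0.846  0.036 -0.532] tilt 57.8 F [-0.5  1.2 -0.6] gap -0.4
[-29.39164207 -51.09175712 249.74857258]
2
[[0.0, 0.0, 0.0007, 0.0109, 0.0], [0.0, 0.0, 0.0007, 0.0109, 0.0]]
```

View pics/w8.png

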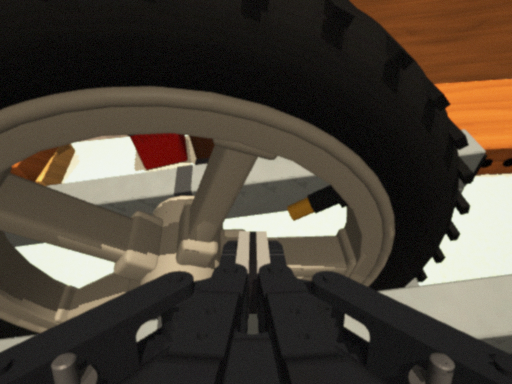

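Request:
apply_moves([
  [0.0,0,0.0005,0.011,0],
  [0.0,0,0.0005,0.011,0],
  [0,0,0,0,0],
])

```text
clock: 16.32
ee_pos: [503.3, 4.7, 245.9]
orientation: [-0.039, 0.874, -0.034, 0.483]
wrist_force: [-1.2, -0.2, 0.0]
finger_gap: -0.2
```

```bash
python3 -c "
from h import *
s=show(); print(tipstand(s))
c=optics.capture('wrist'); cv2.imwrite('pics/w9.png',c['color'])
valve()
stroke(s,[(-47,246),(-34,258),(-17,265),(0,267),(12,266)],-10,.006)
"
```

```text
t 16.32 j [-0.152 -0.699  2.232  0.283  0.625  1.356] p [503.3   4.7 245.9] stand [-22.3 -52.9 245.9] 
tool x [ 0.532 -0.098  0.841] y [-0.022 -0.995 -0.102] z [ 0.846  0.036 -0.531] tilt 57.9 F [-1.2 -0.2  0. ] gap -0.2
[-11.29759067 -53.15377774 239.0076529 ]
brass 9 263.6 177.9 stand [ -0.  -82.5 238.9] V 64.7 r 91.2
15
[[0.0, 0.0029, -0.0035, -0.0014, 0.0], [0.0, 0.0029, -0.0035, -0.0014, 0.0], [0.0, 0.0028, -0.0047, -0.0022, 0.0], [0.0, 0.0028, -0.0047, -0.0022, 0.0], [0.0, 0.0028, -0.0047, -0.0022, 0.0], [0.0, 0.0009, -0.0044, -0.001, 0.0], [0.0, 0.0009, -0.0044, -0.001, 0.0], [0.0, 0.0009, -0.0044, -0.001, 0.0], [0.0, 0.0009, -0.0044, -0.001, 0.0], [0.0, -0.0002, -0.0057, -0.0005, 0.0], [0.0, -0.0002, -0.0057, -0.0005, 0.0], [0.0, -0.0002, -0.0057, -0.0005, 0.0], [0.0, -0.0008, -0.0039, 0.0001, 0.0], [0.0, -0.0008, -0.0039, 0.0001, 0.0], [0.0, -0.0008, -0.0039, 0.0001, 0.0]]
```

View pics/w9.png

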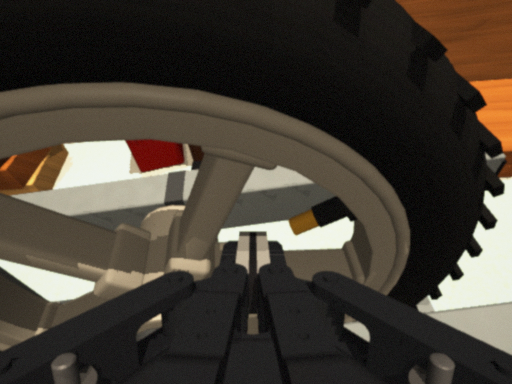

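The fingertips are in the gap with spoke and valve both clear, so I'll push.

Request:
apply_moves([
  [0.0,0.001,-0.004,-0.001,0],
  [0.0,0.002,-0.004,-0.0014,0],
  [0.0,0.0028,-0.0045,-0.002,0],
  [0.0,0.0028,-0.0045,-0.002,0],
  [0.0,0.0028,-0.0045,-0.002,0],
  [0,0.001,-0.0045,-0.001,0],
  [0,0,0,0,0],
])

```text
clock: 17.0
ee_pos: [502.0, 29.1, 265.8]
orientation: [-0.039, 0.874, -0.034, 0.484]
wrist_force: [-1.9, 0.8, 0.9]
finger_gap: 0.1
```

```bash
python3 -c "
from h import *
s=show(); print(tipstand(s))
c=optics.capture('wrist'); cv2.imwrite('pics/w10.png',c['color'])
c=valve(); cv2.imwrite('pics/r10.png',rect(c,14,R=185,s=1.6))
stroke(s,[(-17,264),(0,266),(12,265)],-10,.006)
"
```

```text
t 17.0 j [-0.063 -0.716  2.203  0.147  0.648  1.518] p [502.   29.1 265.8] stand [-21.9 -28.5 265.8] 
tool x [ 0.529 -0.098  0.843] y [-0.022 -0.995 -0.102] z [ 0.848  0.035 -0.529] tilt 58.1 F [-1.9  0.8  0.9] gap 0.1
[-10.91478001 -28.82195431 258.92756001]
brass 5 268.8 173.2 stand [  0.  -65.2 261.4] V 46.7 r 89.6
9
[[0.0, 0.0011, -0.0041, -0.0007, 0.0], [0.0, 0.0011, -0.0041, -0.0007, 0.0], [0.0, 0.0011, -0.0041, -0.0007, 0.0], [0.0, -0.0002, -0.0057, -0.0005, 0.0], [0.0, -0.0002, -0.0057, -0.0005, 0.0], [0.0, -0.0002, -0.0057, -0.0005, 0.0], [0.0, -0.0008, -0.0039, 0.0001, 0.0], [0.0, -0.0008, -0.0039, 0.0001, 0.0], [0.0, -0.0008, -0.0039, 0.0001, 0.0]]
```

View pics/w10.png

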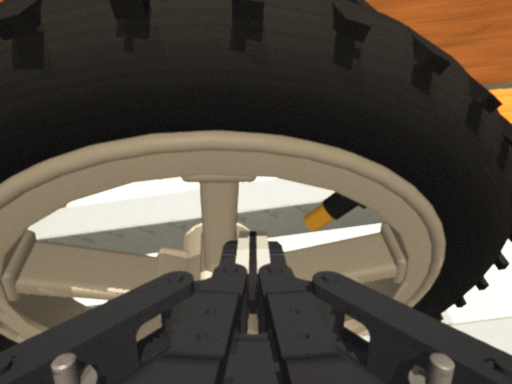

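Request:
apply_moves([
  [0.0,0.0011,-0.0045,-0.0007,0],
  [0.0,0.0011,-0.0045,-0.0007,0],
  [0.0,0.0011,-0.0045,-0.0007,0],
  [0.0,0,-0.005,-0.0005,0],
  [0.0,0,-0.005,-0.0005,0],
  [0.0,0,-0.005,-0.0005,0],
  [0,-0.0005,-0.004,0,0],
  [0,0,0,0,0],
])

```text
clock: 17.77
ee_pos: [500.8, 60.3, 270.2]
orientation: [-0.039, 0.875, -0.035, 0.481]
wrist_force: [-3.3, -0.0, -1.9]
finger_gap: 0.5
```

```bash
python3 -c "
from h import *
s=show(); print(tipstand(s))
c=optics.capture('wrist'); cv2.imwrite('pics/w11.png',c['color'])
c=valve(); cv2.imwrite('pics/r11.png',rect(c,14,R=185,s=1.6))
stroke(s,[(12,265),(20,262)],-10,.005)
"
```

```text
t 17.77 j [ 0.052 -0.703  2.185 -0.017  0.652  1.71 ] p [500.8  60.3 270.2] stand [-21.1   2.7 270.2] 
tool x [ 0.534 -0.098  0.84 ] y [-0.024 -0.995 -0.101] z [ 0.845  0.034 -0.533] tilt 57.8 F [-3.3 -0.  -1.9] gap 0.5
[-10.09250762   2.43315295 263.23037785]
brass 2 280.0 170.0 stand [ -0.  -28.9 281.2] V 19.6 r 86.2
4
[[0.0, 0.0001, -0.0048, -0.0005, 0.0], [0.0, 0.0001, -0.0048, -0.0005, 0.0], [0.0, -0.0018, -0.0038, 0.0007, 0.0], [0.0, -0.0018, -0.0038, 0.0007, 0.0]]
```

View pics/w11.png

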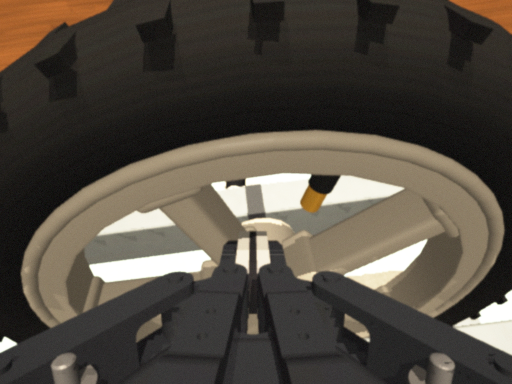

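View pics/r11.png

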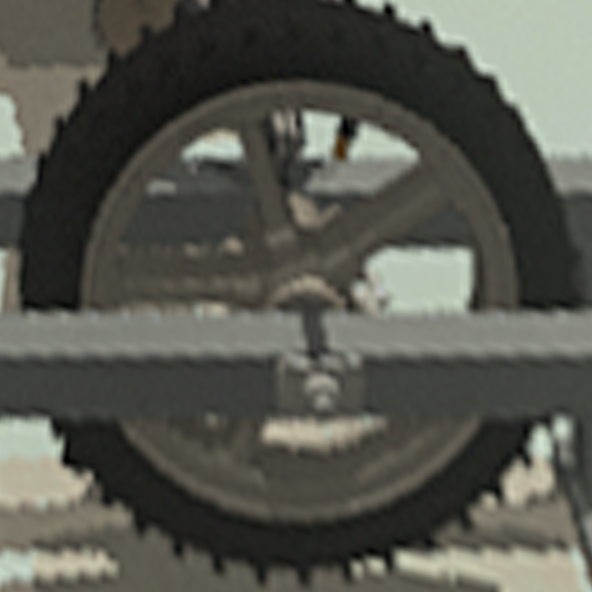

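Request:
apply_moves([
  [0.0,0,-0.0045,-0.0005,0],
  [0.0,-0.001,-0.004,0,0],
  [0.0,-0.0015,-0.004,0.0005,0],
  [0.0,-0.0015,-0.003,0.0005,0],
  [0,0,0,0,0],
  [0,0,0,0,0],
])

```text
clock: 18.37
ee_pos: [500.4, 76.2, 270.6]
orientation: [-0.039, 0.874, -0.035, 0.484]
wrist_force: [1.0, 0.4, 0.6]
finger_gap: 0.0
```

```bash
python3 -c "
from h import *
s=show(); print(tipstand(s))
c=optics.capture('wrist'); cv2.imwrite('pics/w12.png',c['color'])
c=valve(); r=rect(c,0,R=130,s=4); cv2.imwrite('pics/r12.png',r[0:600,200:840])
"
```

```text
t 18.37 j [ 0.109 -0.694  2.181 -0.096  0.644  1.804] p [500.4  76.2 270.6] stand [-20.4  18.6 270.6] 
tool x [ 0.53  -0.098  0.842] y [-0.023 -0.995 -0.102] z [ 0.848  0.035 -0.529] tilt 58.1 F [1.  0.4 0.6] gap 0.0
[ -9.414404    18.31134889 263.731956  ]
brass 1 286.0 171.0 stand [ -0.   -9.4 281. ] V 6.6 r 81.6
```

View pics/w12.png

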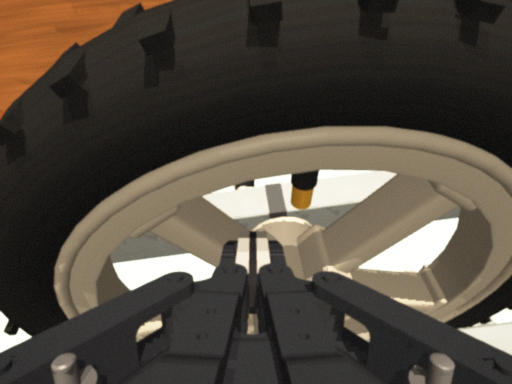

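View pics/r12.png

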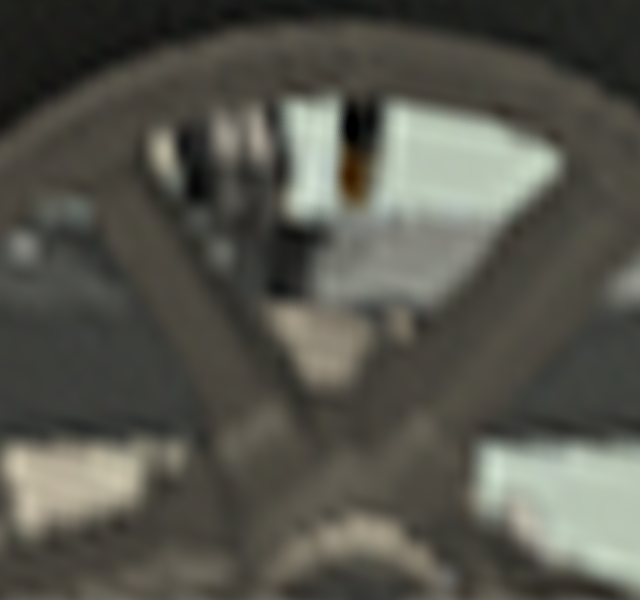

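```bash
python3 -c "
from h import *
c=optics.capture('wrist'); r=rect(c,0,R=130,s=3); cv2.imwrite('pics/wr12.png',r[0:460])
r=rect(c,-16,R=130,s=3); cv2.imwrite('pics/wr12b.png',r[0:460])
"
```

```text
(no output)
```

View pics/wr12.png

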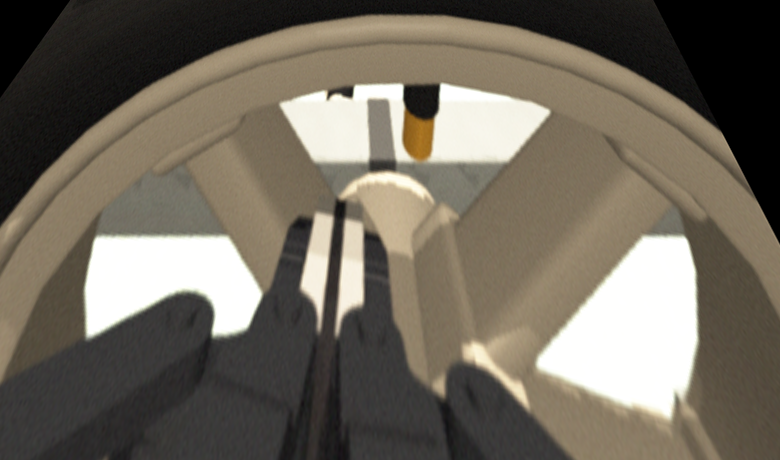

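View pics/wr12b.png

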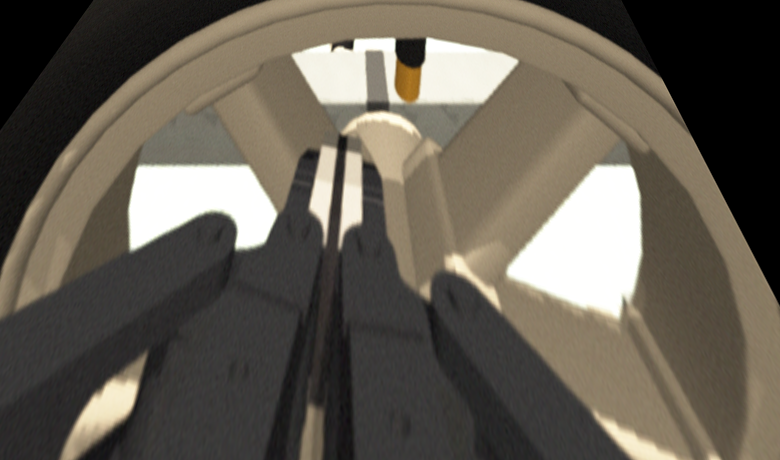

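Request:
apply_moves([
  [0.0,-0.0015,-0.003,0.0005,0],
  [0.0,-0.0015,-0.003,0.0005,0],
  [0,0,0,0,0],
  [0,0,0,0,0],
])

```text
clock: 18.85
ee_pos: [499.5, 82.7, 267.3]
orientation: [-0.039, 0.874, -0.035, 0.483]
wrist_force: [-0.3, -0.8, 0.3]
finger_gap: -0.1
```

```bash
python3 -c "
from h import *
s=show(); print(tipstand(s)); c=valve()
r=rect(c,0,R=130,s=4); cv2.imwrite('pics/r13.png',r[0:600,200:840])
c=optics.capture('wrist'); r=rect(c,0,R=130,s=3); cv2.imwrite('pics/wr13.png',r[0:460])
"
```

```text
t 18.85 j [ 0.132 -0.688  2.184 -0.129  0.64   1.844] p [499.5  82.7 267.3] stand [-20.8  25.1 267.3] 
tool x [ 0.531 -0.098  0.842] y [-0.023 -0.995 -0.102] z [ 0.847  0.035 -0.53 ] tilt 58.0 F [-0.3 -0.8  0.3] gap -0.1
[ -9.80299227  24.85576217 260.4388783 ]
no brass
```

View pics/wr13.png

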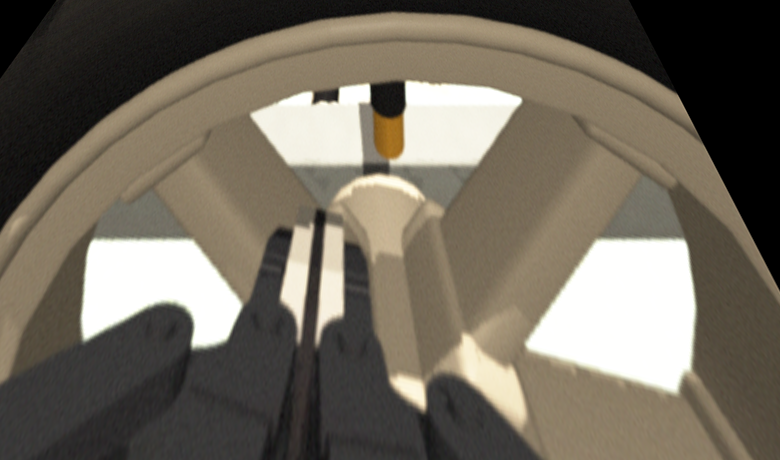

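View pics/r13.png

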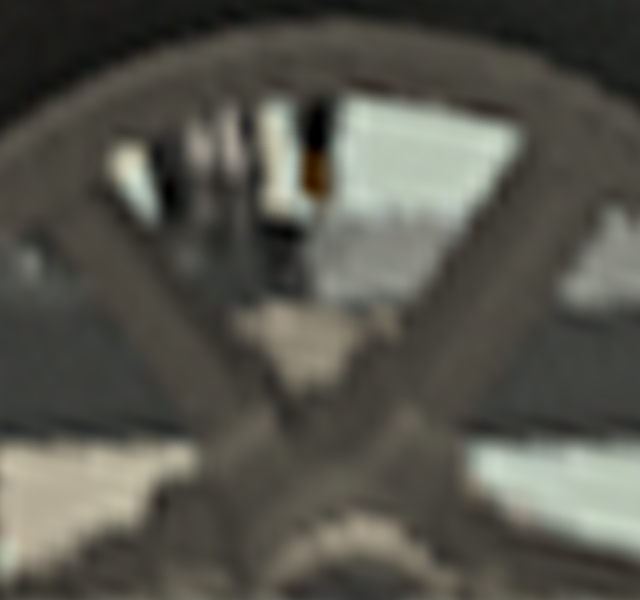

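The valve now reads within about 3° of vertical. I'll ease off the spoke, withdraw along the tool axis, and then recheck.

Request:
apply_moves([
  [0.0,0,0.002,-0.001,0],
  [0.0,0,0,-0.012,0],
  [0.0,0,0,-0.016,0],
  [0.0,0,0,-0.018,0],
  [0.0,0,-0.01,-0.01,0],
  [0,0,0,0,0],
  [0,0,0,0,0],
])

```text
clock: 19.53
ee_pos: [451.5, 88.7, 299.2]
orientation: [-0.039, 0.874, -0.034, 0.484]
wrist_force: [-0.7, 0.1, -0.1]
finger_gap: 0.0
```

```bash
python3 -c "
from h import *
s=show(); print(tipstand(s)); c=valve()
r=rect(c,0,R=130,s=4); cv2.imwrite('pics/r14.png',r[0:600,200:840])
r=rect(c,22,R=185,s=1.6); cv2.imwrite('pics/r14b.png',r)
c=optics.capture('wrist'); r=rect(c,0,R=130,s=3); cv2.imwrite('pics/wr14.png',r[0:600]); cv2.imwrite('pics/w14.png',c['color'])
"
```

```text
t 19.53 j [ 0.184 -0.887  2.222 -0.168  0.804  1.884] p [451.5  88.7 299.2] stand [-68.4  34.3 299.2] 
tool x [ 0.529 -0.098  0.843] y [-0.022 -0.995 -0.102] z [ 0.848  0.035 -0.529] tilt 58.1 F [-0.7  0.1 -0.1] gap 0.0
[-57.32396308  34.02445436 292.36862743]
no brass
```

View pics/wr14.png

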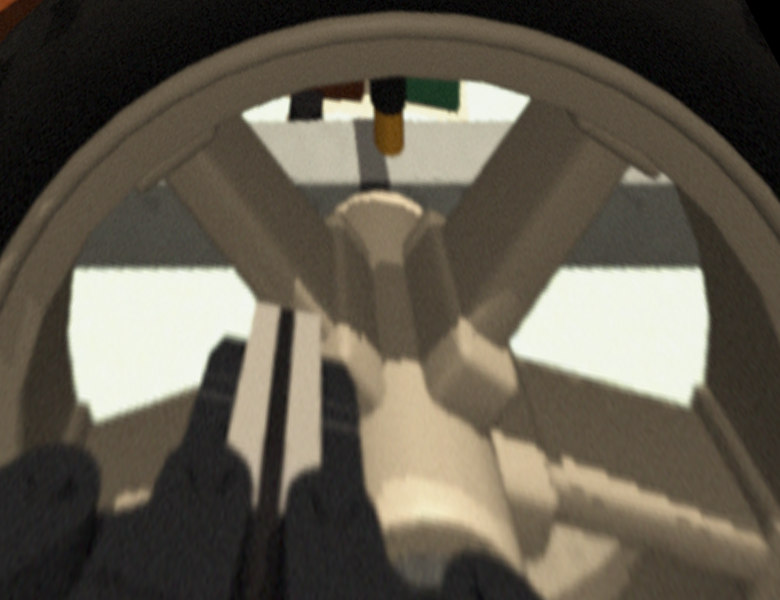

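View pics/r14b.png

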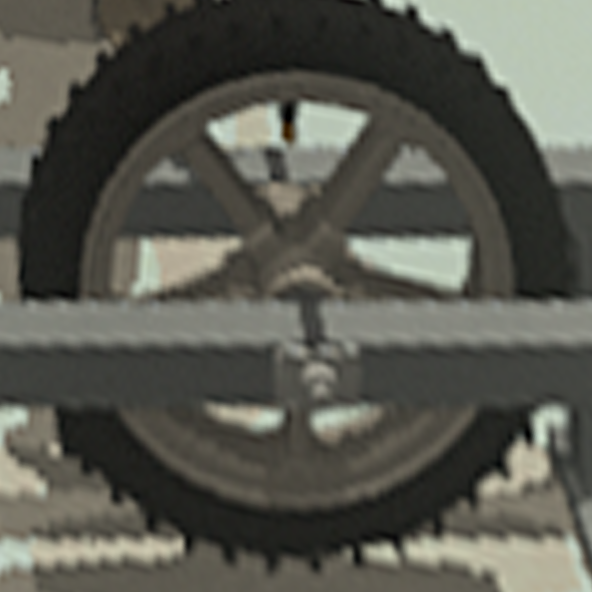

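```bash
python3 -c "
from h import *
a=cv2.imread('pics/top0.png'); c=optics.capture('top')['color']
cv2.imwrite('pics/topcmp.png',cv2.resize(np.vstack([a[90:310,100:420],c[90:310,100:420]]),None,fx=1.3,fy=1.3)) 
"
```

```text
(no output)
```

View pics/topcmp.png

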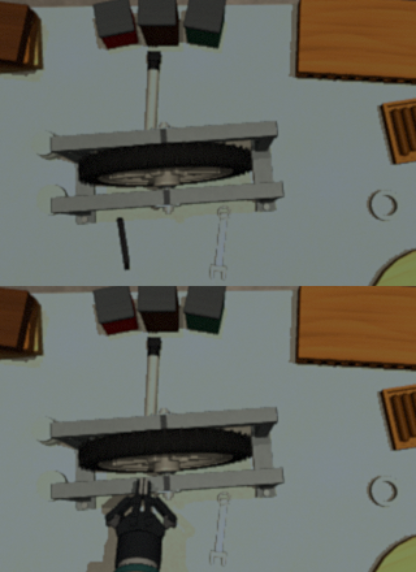

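The spanner, pump, tape roll and the tin and jar on the left look unmoved. The tyre lever is hidden under the gripper, which stayed about 290 mm above the table. I'm handing it in.

```bash
python3 -c "
from h import *
s=show(); robot.job_done()"
```

```text
t 19.68 j [ 0.183 -0.885  2.223 -0.169  0.804  1.884] p [451.7  88.  297.7] stand [-68.2  33.7 297.7] 
tool x [ 0.532 -0.098  0.841] y [-0.024 -0.995 -0.101] z [ 0.847  0.034 -0.531] tilt 57.9 F [-0.3  0.1 -0.4] gap 0.1
the job is handed in; nothing more can be done
```

The wheel is turned so the valve is straight up, within about 3° by my last checks (6° is allowed). The job was handed in at 19.7 s with no verdict shown.

- **How the spokes were reached:** A vertical tool could not get the fingertips into the wheel. I drove the arm past its reach in free air until the tool tilted to about 58° from vertical. That tilt held, so the shut fingertips could go in over the near rail.
- **The pushes:** The valve started about 152° clockwise of the top, as the robot sees it. I pushed two spokes in turn, counter-clockwise, reducing that to about 65° and then to about 0°. The wrist force read only a few newtons at each check. The fingers were then eased off and pulled back.
- **Valve angle:** With the fingers withdrawn, the wrist view gave about 0° and lines drawn across the spokes gave −1° to −3°. The two cameras disagree by a few millimetres on the wheel's centre, so the estimates don't match exactly. My automatic search for the brass valve end found nothing in the last two pictures, so I read those by eye.
- **Stillness and contact:** The wheel looked the same just before and after the fingers came out. The fingertips ended about 35 mm in front of the tyre, with wrist force near zero.
- **Other things on the table:** In the before and after top views, the spanner, pump, tape roll, tin and jar looked unmoved. The gripper hid the tyre lever, so I couldn't confirm it by picture. The fingertips stayed well above the table there, at about 290 mm.

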